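Draw out the carving station's drip tray

TASK

The drip tray of the carving station has to come out for emptying, but a round lidded tub stands in its way. First push the tub across the counter, upright and without lifting it, until it stands wholly on the round dark mat let into the counter; then hook a fingertip behind the tray's upright lip and draw the tray straight out as far as it goes. Leave the shaker, the jar and the stack of containers where they stand.

Things in the scene. Friction and masses are not known exactly. Their poses are not given: they have to be found in the camera images.
- station: Low stainless carving station with a white board on top, fixed to the counter, 230 mm deep, 300 mm wide, 102 mm high. Origin: on the counter under the middle of its front face; its x axis points from the front face to the back, y along the face, z up. The drip tray slides out along its -x, towards the robot.
- lip (a point): Middle of the top edge of the drip tray's upright front lip, 60 mm above the counter, moving with the tray. The lip is a plate 6 mm thick and 160 mm wide, running along the station's y; with the tray fully in it stands with its middle plane 67 mm in front of the station's face. Behind it lies the open steel trough of the tray: floor 20 mm above the counter, side walls up to 45 mm, 64 mm of free room between lip and station face (plus what the tray is already out).
- tray (a joint): How far the drip tray is drawn out, m: 0 fully in, 0.15 fully out at its stop. It starts 0 to 20 mm out, runs with about 3 N of friction and stays where it is left.
- tub: Loose round black deli tub with a pale clear lid, about 0.35 kg, 104 mm across at the base, 110 mm at the rim, 75 mm high with its lid. It stands on the counter in front of the tray's lip. Origin: centre of its underside.
- pad: Round dark rubber mat let flush into the steel counter, 180 mm across, to the left or right of the tray's path; nothing to bump against. Origin: its centre, at counter height.
- shaker: Loose steel seasoning shaker, 56 mm across, 84 mm high, on the other side of the tray's path from the mat. Origin: centre of its underside. To be left alone.
- jar: Loose amber glass jar with a steel cap, 68 mm across, 85 mm high, left of the station. Origin: centre of its underside. To be left alone.
- stack: Loose stack of white square food containers, 100 x 100 mm, 56 mm high, right of the station. Origin: centre of its underside. To be left alone.
Not all that is in view belongs to the job. What is shaped like the tub but orange or purple is not meant.

How it is judged:
By the outcome, as a careful person would: the job done as asked, in the order asked, and still so for the second after the job is handed in, with the robot touching nothing.
It also fails if it takes over 58 s, if anything falls off the work surface, if the arm or the gripper's body presses on something with over 40 N, if the wrist force passes 120 N, or if a joint passes its speed limit or range.

ROBOT

A 7-joint arm with a two-finger parallel gripper is mounted at the origin on the work surface. World frame = base frame: x ahead of the robot, y to its left, z up, the work surface at z = 0. Lengths are in m, angles in rad, forces in N, time in s.
With the tool pointing down it reaches from about 0.35 to 0.9 m from the base axis. Payload 19.9 kg.
Tool frame: the origin (TCP) lies on the centre line of the jaws, within the pads' length; the fingertips stand 25 mm ahead of it and the grasp point (between the pads) lies 6 mm ahead of it; z points along the fingers, y is the direction in which the jaws open and shut (so a half turn about z gives the same grasp; the last joint's range is limited). The gripper opens to 85 mm and grips with 20 to 120 N. Pads are 22 mm wide; open, the fingers measure 114 mm over their backs; the gripper's body (76 mm by 85 mm) begins 54 mm behind the grasp point. The pads swing forward as they close: fully open they stand 13 mm farther back than shut.
Start: joints at [-1.323, 0.417, -0.01, 1.614, 0.005, 1.111, -0.053], TCP at [0.178, 0.599, 0.256] pointing down, gripper open.
Joint ranges: [-2.81, 2.81], [-0.39, 2.02], [-1.27, 1.25], [0.06, 2.57], [-1.19, 4.33], [0.19, 2], [-2.82, 2.82]. Speed limits (rad/s): [1.89, 1.89, 2.39, 2.39, 3.01, 3.01, 3.01].

INTERFACE

Orientations are given as a rotation vector (axis times angle).
In Python, from rig import env gives the robot as it stands.
- The arm moves only by the tool apply_moves, never from a script. Its argument "deltas" is a list that holds one entry, the list of rows, each a list of 5 numbers: the shift along the tool's x, y, z in mm, then the turn about the tool's z in degrees, then the closure, from -1 (fully open) to 1 (shut). A call has 1 to 20 rows; each row shifts and turns the commanded pose from where the row before left it, along the tool's axes as they then stand; what a row does not reach is not made up. A row lasts 1/12 s, in which the tool goes at most 41.7 mm and 7.16 degrees, less where a joint would pass 70% of its speed; a pose out of reach is approached as far as the arm can. A call is refused whole if a number of a shift passes 41.7 or a number of a turn 7.16, either way. A call with a gripper value outside its range is refused whole. The fingers move at their own pace and stop on an object; "squeeze" is the grip in N (left out, the last holds). Time passes only in rows, so rows that do not move let the fingers close. It gives the time, the measured TCP pose, the force and the opening at its end, in the units of the state.
- env.read_state(): the state, without advancing time (a new reading comes with each control period).
- env.snapshot(name): name is "side" or "top" or "wrist"; returns the picture (384x512x3 uint8, red, green, blue); there is no depth.
- env.calibration(name): a dict with "K" (3x3 intrinsics, pixels), "cam_to_world" (4x4, takes a point from camera to world coordinates). Camera axes: x right, y down, z forward; pixel columns grow to the right and rows downward; lengths in m; the calibration is good to about 2 mm. A picture is of the moment at which its call begins: read the wrist's pose just before it. calibration takes no time and is no camera call; for the wrist camera it gives the pose at the moment of the call.
- env.finish_job(): hands the job in, once; it reports no verdict.
The state is a dict: "clock": time; "q": joint angles; "qvel": joint speeds; "tau": joint torques, N m; "tcp_pos": TCP position; "eef_rot": TCP orientation; "contact_force": force on the tool from outside, world axes, zero at the start; "torque": the same for the moment, N m; "finger_gap": finger opening in m.
Only numpy, scipy, OpenCV 4.12 (cv2) and the standard library are available. Lean on these libraries where they do the work, as an engineer would, in place of code of your own. Each camera call takes 0.05 s, during which the arm holds its last target.

## Working session

There is one attempt and no reset: what is moved stays moved. The work goes in short steps, Python scripts to look and compute and a tool call to move; the robot and the scene stay as the last step left them, time stands still between calls to the robot, and variables do not carry over. Pictures are saved under pics/ and viewed, and the job is handed in when it is done.

Besides the shell and the picture viewer there is one more tool, called after "Request:" as name(argument=value, ...) on one line, values as JSON. apply_moves: Moves the arm, as the interface text tells. Its arguments: {"type":"object","properties":{"deltas":{"type":"array","items":{"type":"array","items":{"type":"array","items":{"type":"number"}}}},"squeeze":{"type":"number"}},"required":["deltas"]}

```bash
mkdir -p pics; python3 - <<'E'
from rig import env
import cv2
for n in ("side","top"):
    im=env.snapshot(n); cv2.imwrite(f"pics/{n}0.png",im[:,:,::-1])
    c=env.calibration(n); print(n,c["K"].tolist(),c["cam_to_world"].round(4).tolist())
s=env.read_state(); print({k:(v if not hasattr(v,'round') else v.round(3)) for k,v in s.items()})
E
```

```text
side [[382.044084393988, 0.0, 256.0814066731847], [0.0, 382.044084393988, 191.00962562770874], [0.0, 0.0, 1.0]] [[0.761, -0.3886, 0.5196, 0.0589], [-0.6486, -0.4378, 0.6226, -0.573], [-0.0144, -0.8108, -0.5852, 0.6242], [0.0, 0.0, 0.0, 1.0]]
top [[469.28710507231, 0.0, 244.7390311560958], [0.0, 469.28710507231, 196.60199635824586], [0.0, 0.0, 1.0]] [[0.0276, -0.9908, 0.1328, 0.3924], [-0.9994, -0.0299, -0.016, -0.0015], [0.0198, -0.1323, -0.991, 1.1485], [0.0, 0.0, 0.0, 1.0]]
{'clock': 0.1, 'q': array([-1.323,  0.418, -0.01 ,  1.614,  0.005,  1.111, -0.053]), 'qvel': array([ 0.001, -0.001,  0.001, -0.001, -0.001, -0.001,  0.001]), 'tau': array([ 2.0000e-03, -8.6582e+01,  6.8100e-01, -4.3564e+01,  1.9000e-02,
        5.0000e-03, -0.0000e+00]), 'tcp_pos': array([0.178, 0.599, 0.256]), 'eef_rot': array([-4.520e-01, -3.109e+00,  2.000e-03]), 'contact_force': array([ 0.687,  0.299, -0.465]), 'torque': array([ 0.013, -0.065, -0.016]), 'finger_gap': 0.08577922608943256}
```

View pics/side0.png

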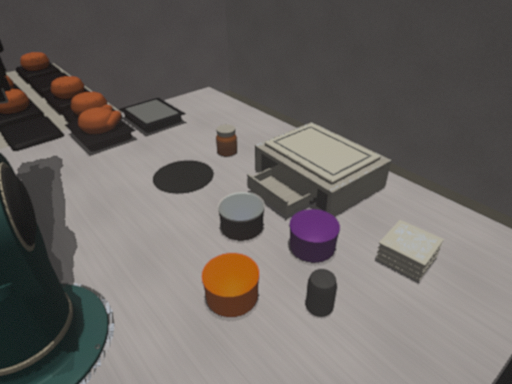

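View pics/top0.png

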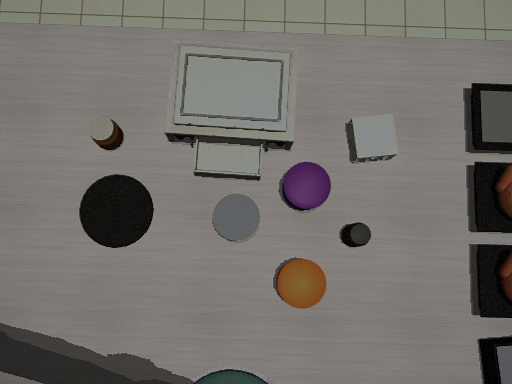

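Top view: the tub with the pale lid is at (236,217), the dark mat at (116,210), the lip's front edge at about (228,177), and the shaker at (356,234). Lookalikes are purple at (306,186) and orange at (301,283). Only the one at (236,217) is black with a pale lid. I'll measure it and confirm in a crop.

```bash
cat > h.py <<'E'
import numpy as np,cv2
from rig import env
def ray(n,uv,z,c=None):
    c=c or env.calibration(n); T=np.array(c["cam_to_world"]);K=np.array(c["K"])
    d=T[:3,:3]@np.linalg.inv(K)@np.array([uv[0],uv[1],1.]); o=T[:3,3]
    return o+d*(z-o[2])/d[2]
def proj(n,p):
    c=env.calibration(n);T=np.linalg.inv(np.array(c["cam_to_world"]));q=T[:3,:3]@np.array(p)+T[:3,3];q=np.array(c["K"])@q;return q[:2]/q[2]
def pts(n,mask,z):
    cs,_=cv2.findContours(mask,cv2.RETR_EXTERNAL,cv2.CHAIN_APPROX_NONE);c=max(cs,key=cv2.contourArea)[:,0,:]
    return np.array([ray(n,u,z)[:2] for u in c]),c
E
python3 - <<'E'
from h import *
im=cv2.imread("pics/top0.png");hsv=cv2.cvtColor(im,cv2.COLOR_BGR2HSV)
print("px lid",im[217,236],"mat",im[210,116],"counter",im[250,150],"lip",im[176,228],"trough",im[158,228],"board",im[90,230],"shaker",im[232,358])
def fit(mask,z,box):
    m=np.zeros(mask.shape,np.uint8);x0,y0,x1,y1=box;m[y0:y1,x0:x1]=mask[y0:y1,x0:x1]*255
    w,c=pts("top",m,z);(cx,cy),r=cv2.minEnclosingCircle((w*1000).astype(np.float32));
    e=cv2.fitEllipse((w*1000).astype(np.float32)); return (cx,cy,2*r),e
b,g,r=[im[:,:,i].astype(int) for i in range(3)]
gray=cv2.cvtColor(im,cv2.COLOR_BGR2GRAY)
print("mat",fit(gray<60,0,(70,165,165,255)))
print("tub",fit((gray<150)&(b>r+3),.075,(205,185,268,250)))
print("purple",fit(hsv[:,:,1]>110,.075,(270,150,340,220)))
print("orange",fit(hsv[:,:,1]>110,.075,(265,250,340,315)))
print("shaker",fit(gray<75,.042,(330,215,380,255)))
cv2.imwrite("pics/crop.png",cv2.resize(im[30:260,70:390],None,fx=2.4,fy=2.4,interpolation=cv2.INTER_CUBIC))
for n,u in (("lipL",(194,177)),("lipR",(261,179))): print(n,ray("top",u,.06))
for n,u in (("statFL",(166,134)),("statFR",(295,142)),): print(n,ray("top",u,.102))
E
```

```text
px lid [101  99  96] mat [19 20 21] counter [117 121 126] lip [29 31 31] trough [132 140 136] board [135 139 136] shaker [45 47 46]
mat ((503.0521240234375, 293.5082702636719, 180.61329650878906), ((503.1428527832031, 293.6556091308594), (176.49844360351562, 177.73709106445312), 99.70184326171875))
tub ((490.313232421875, -1.2421352863311768, 98.45135498046875), ((490.9176940917969, -0.6271815299987793), (88.94376373291016, 92.27409362792969), 103.16826629638672))
purple ((565.7208251953125, -159.4315185546875, 115.70957946777344), ((566.5005493164062, -160.3592987060547), (105.81959533691406, 113.71727752685547), 50.699058532714844))
orange ((343.65765380859375, -151.4729461669922, 112.00374603271484), ((343.5083923339844, -151.50241088867188), (108.98295593261719, 110.09310913085938), 169.4261932373047))
shaker ((458.34429931640625, -282.5451965332031, 72.63835144042969), ((458.33038330078125, -282.4541320800781), (55.792484283447266, 72.99620056152344), 6.469696521759033))
lipL [0.58107901 0.10134737 0.06      ]
lipR [ 0.58119343 -0.0561815   0.06      ]
statFL [0.67134042 0.16531884 0.102     ]
statFR [ 0.6622396  -0.13001502  0.102     ]
```

View pics/crop.png

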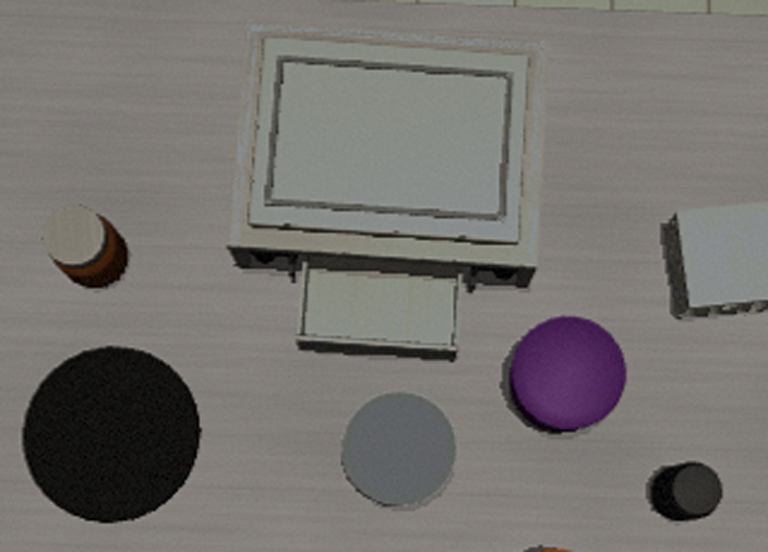

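```bash
python3 - <<'E'
from h import *
from scipy.spatial.transform import Rotation as R
s=env.read_state();M=R.from_rotvec(s["eef_rot"]).as_matrix();print(M.round(3))
d=np.array([.49,-.13,.256])-s["tcp_pos"];print("toolframe",(M.T@d*1000).round(1))
im=cv2.imread("pics/top0.png")
def w(x,y,z):return ray("top",(70+x/2.4,30+y/2.4),z).round(4)
print("lip mid",w(299,339,.06),w(457,349,.06),"board rims",w(230,247,.102),w(535,265,.102))
S=cv2.imread("pics/side0.png")
for p in ([.503,.2935,0],[.49,0,.075],[.578,.022,.06]):print(p,proj("side",p).round(0))
E
```

```text
[[-0.959  0.285 -0.   ]
 [ 0.285  0.959 -0.001]
 [-0.    -0.001 -1.   ]]
toolframe [-5.067e+02 -6.098e+02  4.000e-01]
lip mid [0.5948 0.1006 0.06  ] [ 0.5897 -0.0546  0.06  ] board rims [0.6739 0.1658 0.102 ] [ 0.6658 -0.1252  0.102 ]
[0.503, 0.2935, 0] [184. 176.]
[0.49, 0, 0.075] [241. 202.]
[0.578, 0.022, 0.06] [263. 189.]
```

Request:
apply_moves(deltas=[[[-25,-30,0,0,-1],[-25,-30,0,0,-1],[-25,-30,0,0,-1],[-25,-30,0,0,-1],[-25,-30,0,0,-1],[-25,-30,0,0,-1],[-25,-30,0,0,-1],[-25,-30,0,0,-1],[-25,-30,0,0,-1],[-25,-30,0,0,-1],[-25,-30,0,0,-1],[-25,-30,0,0,-1],[-25,-30,0,0,-1],[-25,-30,0,0,-1],[-25,-30,0,0,-1],[-25,-30,0,0,-1],[-25,-30,0,0,-1],[-25,-30,0,0,-1],[-25,-30,0,0,-1],[-25,-30,0,0,-1]]])

```text
clock: 1.77
tcp_pos: [0.4867, -0.1203, 0.2563]
eef_rot: [0.451, 3.109, -0.0]
contact_force: [0.5, 0.2, -0.2]
finger_gap: 0.0854
```

Request:
apply_moves(deltas=[[[0,0,0,7,-1],[0,0,0,7,-1],[0,0,0,7,-1],[0,0,0,7,-1],[0,0,0,7,-1],[0,0,0,7,-1],[0,0,0,7,-1],[0,0,0,7,-1],[0,0,0,7,-1],[0,0,0,7,-1],[0,0,0,3.4,-1],[0,0,0,0,-1]]])

```text
clock: 2.77
tcp_pos: [0.4863, -0.1183, 0.2561]
eef_rot: [-2.224, -2.219, 0.001]
contact_force: [-0.3, 0.4, -0.1]
finger_gap: 0.0853
```

Request:
apply_moves(deltas=[[[22,2,0,0,-1],[21,2,0,0,-1],[0,0,25,0,-1],[0,0,25,0,-1],[0,0,25,0,-1],[0,0,25,0,-1],[0,0,25,0,-1],[0,0,20,0,-1],[0,0,15,0,-1],[0,0,10,0,-1],[0,0,10,0,-1],[0,0,0,0,-1],[0,0,0,0,-1]]])

```text
clock: 3.85
tcp_pos: [0.4904, -0.0756, 0.0765]
eef_rot: [2.22, 2.223, -0.0]
contact_force: [0.5, -0.5, 1.0]
finger_gap: 0.0854
```

```bash
python3 - <<'E'
from h import *
print(env.read_state()["tcp_pos"])
im=np.hstack([env.snapshot("side"),env.snapshot("top")])[:,:,::-1]
cv2.imwrite("pics/a.png",np.vstack([im[100:330,100:500],im[100:330,600:1000]]))
E
```

```text
[ 0.4904384  -0.07559926  0.07648493]
```

View pics/a.png

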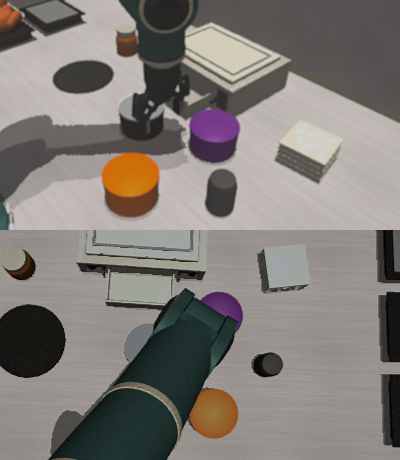

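The hand is straddling the tub's right side, clear of the purple and orange tubs. I'll descend another 31 mm, then start the push slowly.

Request:
apply_moves(deltas=[[[0,0,10,0,-1],[0,0,10,0,-1],[0,0,10,0,-1],[0,0,0,0,-1],[8,0,0,0,-1],[8,0,0,0,-1],[8,0,0,0,-1],[8,0,0,0,-1],[8,0,0,0,-1],[8,0,0,0,-1]]])

```text
clock: 4.78
tcp_pos: [0.4904, -0.0266, 0.0465]
eef_rot: [2.22, 2.222, 0.0]
contact_force: [-0.5, -4.5, 0.2]
finger_gap: 0.0856
```

```bash
python3 - <<'E'
from h import *
s=env.read_state();print(s["tcp_pos"],s["contact_force"])
im=env.snapshot("side")[:,:,::-1]
cv2.imwrite("pics/b.png",cv2.resize(im[120:300,130:370],None,fx=2.5,fy=2.5))
E
```

```text
[ 0.49041212 -0.02658656  0.04651892] [-0.51120368 -4.4982213   0.18527019]
```

View pics/b.png

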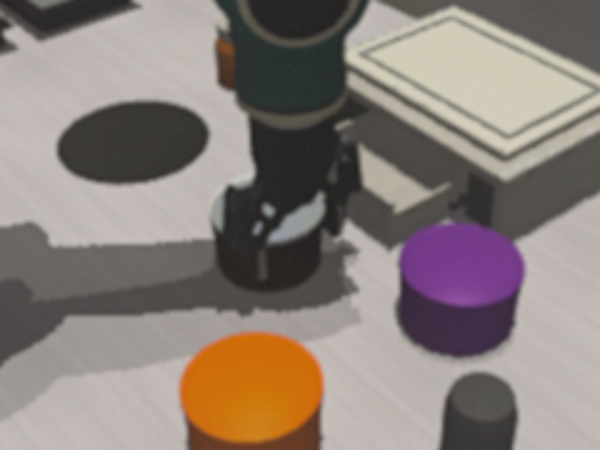

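The tub is nested between the fingers, upright, with about 4.5 N of push. Carrying on.

Request:
apply_moves(deltas=[[[12,0.6,0,0,-1],[12,0.6,0,0,-1],[12,0.6,0,0,-1],[12,0.6,0,0,-1],[12,0.6,0,0,-1],[12,0.6,0,0,-1],[12,0.6,0,0,-1],[12,0.6,0,0,-1],[12,0.6,0,0,-1],[12,0.6,0,0,-1],[12,0.6,0,0,-1],[12,0.6,0,0,-1],[12,0.6,0,0,-1],[12,0.6,0,0,-1],[12,0.6,0,0,-1],[12,0.6,0,0,-1],[12,0.6,0,0,-1],[12,0.6,0,0,-1],[8,0.6,0,0,-1],[4,0.6,0,0,-1],[0,0,0,0,-1]]])

```text
validation failed for argument at $.de...
```

Request:
apply_moves(deltas=[[[12,0.6,0,0,-1],[12,0.6,0,0,-1],[12,0.6,0,0,-1],[12,0.6,0,0,-1],[12,0.6,0,0,-1],[12,0.6,0,0,-1],[12,0.6,0,0,-1],[12,0.6,0,0,-1],[12,0.6,0,0,-1],[12,0.6,0,0,-1],[12,0.6,0,0,-1],[12,0.6,0,0,-1],[12,0.6,0,0,-1],[12,0.6,0,0,-1],[12,0.6,0,0,-1],[12,0.6,0,0,-1],[12,0.6,0,0,-1],[12,0.6,0,0,-1],[8,0.6,0,0,-1],[4,0.6,0,0,-1]]])

```text
clock: 6.5
tcp_pos: [0.5019, 0.202, 0.0462]
eef_rot: [-2.219, -2.224, 0.0]
contact_force: [-0.9, -5.9, 4.0]
finger_gap: 0.0853
```

```bash
python3 - <<'E'
from h import *
s=env.read_state();print(s["tcp_pos"],s["contact_force"])
im=env.snapshot("side")[:,:,::-1]
cv2.imwrite("pics/c.png",cv2.resize(im[80:280,100:360],None,fx=2.5,fy=2.5))
E
```

```text
[0.50193617 0.2020016  0.04620659] [-0.9310429  -5.94211713  4.04960798]
```

View pics/c.png

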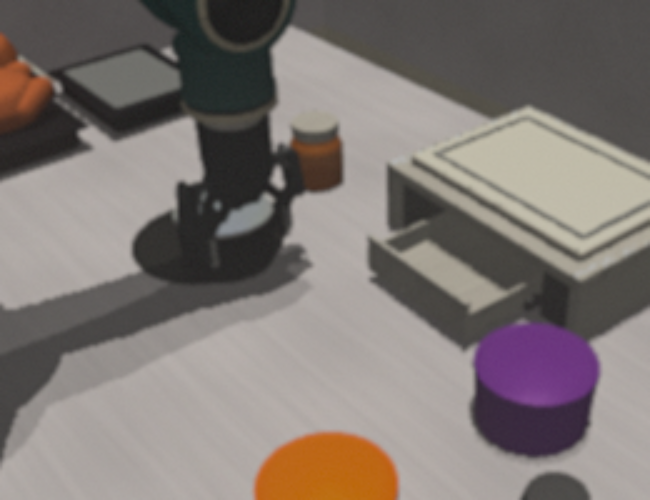

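Request:
apply_moves(deltas=[[[10,0,0,0,-1],[10,0,0,0,-1],[10,0,0,0,-1],[8,0,0,0,-1],[6,0,0,0,-1],[3,0,0,0,-1],[0,0,0,0,-1],[0,0,0,0,-1],[-5,0,0,0,-1],[-15,0,0,0,-1],[-25,0,0,0,-1],[-25,0,0,0,-1],[0,0,-30,0,0],[0,0,-40,0,1],[0,0,-40,0,1],[-20,0,0,0,1],[-30,0,0,0,1],[-30,0,0,0,1],[-30,0,0,0,1],[0,0,0,0,1]]])

```text
clock: 8.22
tcp_pos: [0.5019, 0.0615, 0.1568]
eef_rot: [2.227, 2.214, -0.0]
contact_force: [0.0, -1.6, -0.1]
finger_gap: 0.0003
```

```bash
python3 - <<'E'
from h import *
s=env.read_state();print(s["tcp_pos"],s["contact_force"])
im=env.snapshot("side")[:,:,::-1]
t=env.snapshot("top")[:,:,::-1]
cv2.imwrite("pics/s2.png",im);cv2.imwrite("pics/t2.png",t)
cv2.imwrite("pics/d.png",np.hstack([cv2.resize(im[80:280,100:360],None,fx=1.5,fy=1.5),cv2.resize(t[30:330,60:400],(390,300))]))
E
```

```text
[0.50185047 0.06150345 0.15682371] [ 0.01472651 -1.61884801 -0.07458413]
```

View pics/d.png

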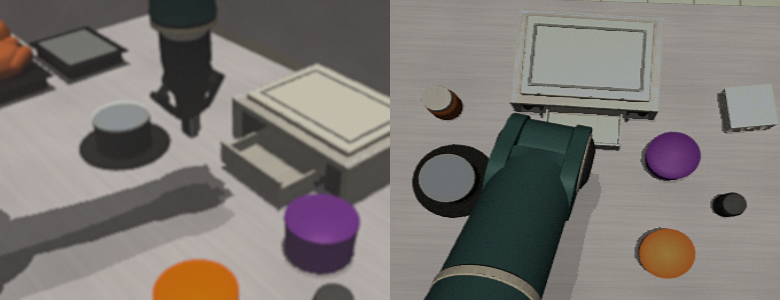

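The tub is free and upright on the mat. I'll check its centre with numbers, and measure the lip in both views.

```bash
python3 - <<'E'
from h import *
t=cv2.imread("pics/t2.png");s=cv2.imread("pics/s2.png");g=cv2.cvtColor(t,cv2.COLOR_BGR2GRAY)
m=np.zeros(g.shape,np.uint8);m[170:250,75:140]=(g[170:250,75:140]>60)*255
n,l,st,ce=cv2.connectedComponentsWithStats(m)
for i in range(1,n):
    if st[i,4]>200: print(st[i],ray("top",ce[i],.075).round(4))
a=cv2.resize(s[140:230,235:325],None,fx=6,fy=6,interpolation=cv2.INTER_CUBIC)
cv2.imwrite("pics/e.png",a)
E
```

```text
[  75  170   65   80 1420] [0.5086 0.3296 0.075 ]
[  85  184   49   48 1870] [0.5016 0.2911 0.075 ]
```

View pics/e.png

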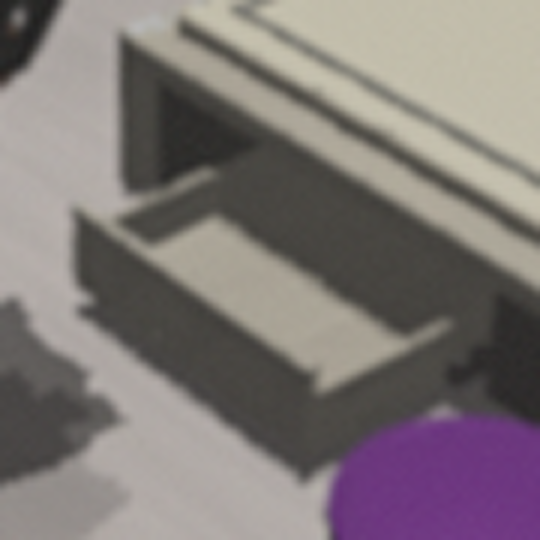

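```bash
python3 - <<'E'
from h import *
for p in ((80,211),(314,380)):print("lip",ray("side",(235+p[0]/6,140+p[1]/6),.06).round(4))
for p in ((122,35),):print("station corner",ray("side",(235+p[0]/6,140+p[1]/6),.102).round(4))
print(proj("side",[.592,.023,.06]),proj("side",[.582,.023,.06]))
E
```

```text
lip [0.5914 0.0963 0.06  ]
lip [ 0.5833 -0.0613  0.06  ]
station corner [0.6609 0.1482 0.102 ]
[266.73747326 186.869389  ] [263.80659781 188.37285529]
```

The tub's centre is (0.502, 0.291), against the mat's (0.503, 0.2935), so it's well inside. The lip's mid-plane is at x ≈ 0.590, y ≈ 0.020. Next I'll go over the trough and lower the closed fingers behind the lip.

Request:
apply_moves(deltas=[[[-11,29,0,0,1],[-11,29,0,0,1],[-10,29,0,0,1],[-10,29,0,0,1],[0,0,0,0,1],[0,0,20,0,1],[0,0,20,0,1],[0,0,15,0,1],[0,0,10,0,1],[0,0,0,0,1]]])

```text
clock: 9.15
tcp_pos: [0.6172, 0.0263, 0.0893]
eef_rot: [-2.218, -2.222, 0.003]
contact_force: [-0.4, 0.0, -0.7]
finger_gap: -0.0001
```

```bash
python3 - <<'E'
from h import *
s=env.read_state();print(s["tcp_pos"],s["contact_force"])
im=env.snapshot("side")[:,:,::-1]
cv2.imwrite("pics/f.png",cv2.resize(im[100:250,200:350],None,fx=4,fy=4))
E
```

```text
[0.61724946 0.02627753 0.08933234] [-0.38054421  0.0112854  -0.68308572]
```

View pics/f.png

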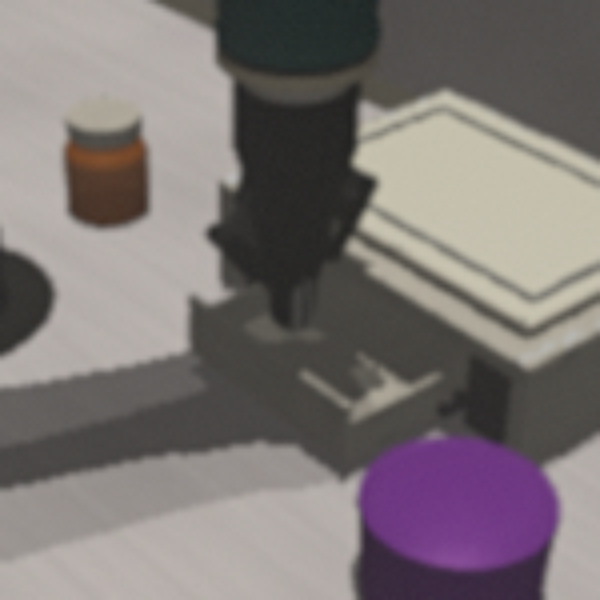

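The fingertip is hovering behind the lip, inside the trough. I'll shift 4 mm away from the station for knuckle clearance and lower in small steps.

Request:
apply_moves(deltas=[[[0,-4,0,0,1],[0,0,6,0,1],[0,0,6,0,1],[0,0,6,0,1],[0,0,5,0,1],[0,0,0,0,1]]])

```text
clock: 9.7
tcp_pos: [0.6138, 0.0256, 0.0672]
eef_rot: [-2.22, -2.222, 0.002]
contact_force: [-0.1, -0.3, -0.4]
finger_gap: -0.0002
```

```bash
python3 - <<'E'
from h import *
s=env.read_state();print(s["tcp_pos"],s["contact_force"])
im=env.snapshot("side")[:,:,::-1]
cv2.imwrite("pics/g.png",cv2.resize(im[100:250,200:350],None,fx=4,fy=4))
E
```

```text
[0.61377647 0.02564717 0.06715662] [-0.12416028 -0.26381657 -0.42922106]
```

View pics/g.png

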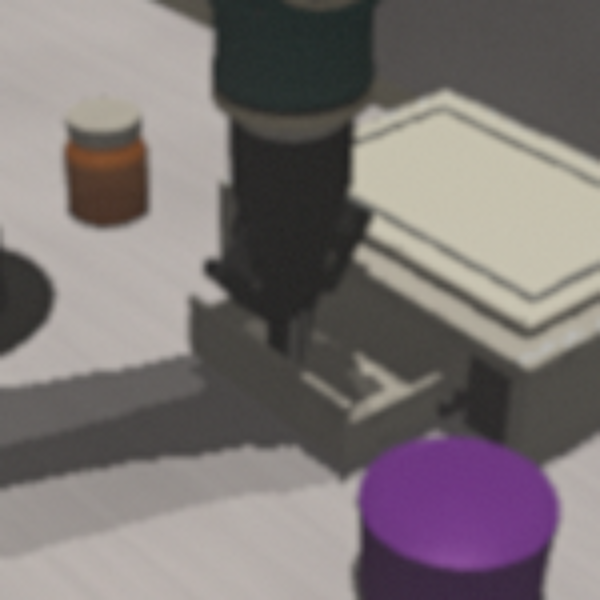

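The tip is behind the lip, with no contact yet. I'll pull, going 4 mm deeper as it moves away from the station.

Request:
apply_moves(deltas=[[[0,-3,1,0,1],[0,-3,1,0,1],[0,-3,1,0,1],[0.1,-4,1,0,1],[0.1,-5,0,0,1],[0.2,-6,0,0,1],[0.2,-6,0,0,1],[0.2,-6,0,0,1],[0.2,-6,0,0,1]]])

```text
clock: 10.5
tcp_pos: [0.5716, 0.0268, 0.0644]
eef_rot: [2.22, 2.223, 0.0]
contact_force: [2.8, 0.8, 2.9]
finger_gap: 0.0004
```

```bash
python3 - <<'E'
from h import *
s=env.read_state();print(s["tcp_pos"],s["contact_force"])
im=env.snapshot("side")[:,:,::-1]
cv2.imwrite("pics/i.png",cv2.resize(im[100:250,180:350],None,fx=4,fy=4))
E
```

```text
[0.57161048 0.02676136 0.0644038 ] [2.76399197 0.76943427 2.91523846]
```

View pics/i.png

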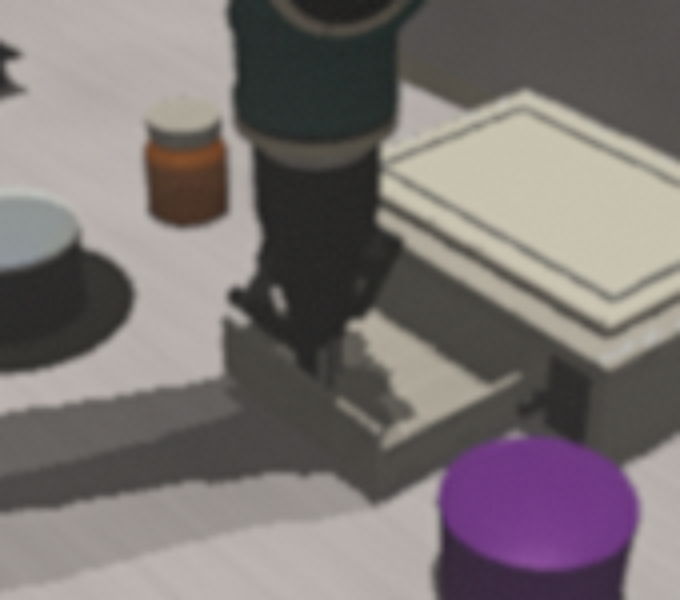

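The tray is following at about 3 N, and the lip is hooked.

Request:
apply_moves(deltas=[[[0.2,-6,0,0,1],[0.2,-6,0,0,1],[0.2,-6,0,0,1],[0.2,-6,0,0,1],[0.2,-6,0,0,1],[0.2,-6,0,0,1],[0.2,-6,0,0,1],[0.2,-6,0,0,1],[0.2,-6,0,0,1],[0.2,-6,0,0,1],[0.2,-6,0,0,1],[0.2,-6,0,0,1],[0.2,-5,0,0,1],[0,-3,0,0,1],[0,-2,0,0,1]]])

```text
clock: 11.8
tcp_pos: [0.4898, 0.0292, 0.0643]
eef_rot: [-2.22, -2.222, 0.0]
contact_force: [3.2, 2.5, -0.7]
finger_gap: -0.0002
```

Request:
apply_moves(deltas=[[[0,-2,0,0,1],[0,-2,0,0,1],[0,-2,0,0,1],[0,-2,0,0,1]]])

```text
clock: 12.13
tcp_pos: [0.4822, 0.0291, 0.0643]
eef_rot: [2.22, 2.222, -0.0]
contact_force: [3.0, 2.7, -0.6]
finger_gap: 0.0
```

Request:
apply_moves(deltas=[[[0,-2,0,0,1],[0,-2,0,0,1],[0,-2,0,0,1]]])

```text
clock: 12.38
tcp_pos: [0.4761, 0.0291, 0.0643]
eef_rot: [2.22, 2.222, -0.0]
contact_force: [3.3, 2.1, -0.3]
finger_gap: 0.0001
```

Request:
apply_moves(deltas=[[[0,-2,0,0,1],[0,-2,0,0,1],[0,-2,0,0,1]]])

```text
clock: 12.63
tcp_pos: [0.4719, 0.0291, 0.0647]
eef_rot: [2.218, 2.22, 0.004]
contact_force: [23.8, 3.3, -17.8]
finger_gap: 0.0
```

Request:
apply_moves(deltas=[[[0,-2,0,0,1],[0,-2,0,0,1]]])

```text
clock: 12.8
tcp_pos: [0.4714, 0.029, 0.0655]
eef_rot: [2.214, 2.216, 0.011]
contact_force: [48.6, 1.4, -37.9]
finger_gap: 0.0
```

Request:
apply_moves(deltas=[[[0,-2,0,0,1],[0,-2,0,0,1]]])

```text
clock: 12.97
tcp_pos: [0.4709, 0.029, 0.0662]
eef_rot: [2.21, 2.212, 0.017]
contact_force: [65.4, -1.6, -20.4]
finger_gap: -0.0
```

The force rises sharply at x ≈ 0.472, which is the stop. I'll release: back off behind the lip, then straight up.

Request:
apply_moves(deltas=[[[0,6,0,0,1],[0,6,0,0,1],[0,6,0,0,1],[0,4,0,0,1],[0,0,0,0,1],[0,0,-10,0,1],[0,0,-20,0,1],[0,0,-35,0,1],[0,0,-40,0,1],[0,0,-40,0,1],[0,0,-40,0,1],[-40,0,0,0,1],[-40,0,0,0,1],[-40,0,0,0,1],[-40,0,0,0,1],[-40,0,0,0,1],[-40,0,0,0,1],[-40,0,0,0,1],[-40,0,0,0,1],[0,0,0,0,1]]])

```text
clock: 14.63
tcp_pos: [0.4812, -0.2989, 0.2503]
eef_rot: [2.23, 2.21, -0.004]
contact_force: [-1.1, -0.2, -0.7]
finger_gap: 0.0003
```

```bash
python3 - <<'E'
from h import *
s=env.read_state();print(s["clock"],s["tcp_pos"],s["contact_force"])
im=env.snapshot("side")[:,:,::-1]
t=env.snapshot("top")[:,:,::-1]
cv2.imwrite("pics/s3.png",im);cv2.imwrite("pics/t3.png",t)
cv2.imwrite("pics/j.png",np.vstack([cv2.resize(im[80:320,100:460],None,fx=1.25,fy=1.25),cv2.resize(t[30:270,60:420],None,fx=1.25,fy=1.25)]))
E
```

```text
14.6333 [ 0.48119574 -0.29887812  0.2503288 ] [-1.07914231 -0.21616305 -0.65575668]
```

View pics/j.png

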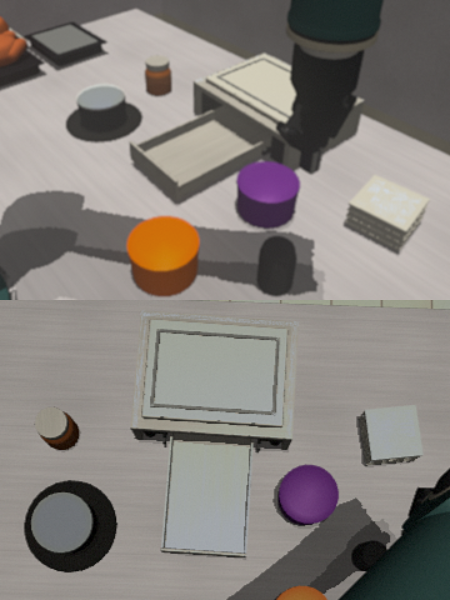

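The tray is drawn out and the tub is on the mat. A final numeric check, including whether the others moved.

```bash
python3 - <<'E'
from h import *
for p in ((163,549),(245,554)):print("lip",ray("top",(60+p[0]/1.25,30+(p[1]-300)/1.25),.06).round(3))
t=cv2.imread("pics/t3.png");t0=cv2.imread("pics/top0.png");g=cv2.cvtColor(t,cv2.COLOR_BGR2GRAY)
m=np.zeros(g.shape,np.uint8);m[180:240,84:140]=(g[180:240,84:140]>60)*255
n,l,st,ce=cv2.connectedComponentsWithStats(m);print([(st[i].tolist(),ray("top",ce[i],.075).round(3)) for i in range(1,n) if st[i,4]>800])
s0=cv2.imread("pics/side0.png");s=cv2.imread("pics/s3.png")
for nm,a,b,box in (("jar",t0,t,(85,110,125,152)),("stack",t0,t,(348,112,400,162)),("purple",t0,t,(280,160,333,212)),("shaker(side)",s0,s,(302,265,340,315)),("orange(side)",s0,s,(200,252,262,312))):
    x0,y0,x1,y1=box
    A=cv2.cvtColor(a,cv2.COLOR_BGR2GRAY)[y0:y1,x0:x1].astype(np.float32);B=cv2.cvtColor(b,cv2.COLOR_BGR2GRAY)[y0:y1,x0:x1].astype(np.float32)
    print(nm,[round(v,2) for v in cv2.phaseCorrelate(A,B)[0]],abs(A-B).mean().round(1))
E
```

```text
lip [0.458 0.105 0.06 ]
lip [ 0.454 -0.048  0.06 ]
[([85, 184, 49, 48, 1870], array([0.502, 0.291, 0.075]))]
jar [-0.04, 0.5] 18.3
stack [-0.07, -0.06] 21.8
purple [-0.2, -0.08] 16.1
shaker(side) [-0.31, -0.16] 26.3
orange(side) [0.04, 0.08] 18.5
```

```bash
python3 -c "
from rig import env
print(env.finish_job())"
```

```text
the job is handed in; nothing more can be done
None
```

The tub is on the mat, the drip tray is drawn out to its stop, and the job was handed in at about 14.7 s of the 58 s allowed.

- **Tub:** I pushed it upright between the open fingers. Its centre measured (0.502, 0.291), against the mat's (0.503, 0.2935). That is about 3 mm off where 38 mm is allowed.
- **Tray:** I hooked the closed fingertips behind the lip and drew the tray out at about 3 N. At x ≈ 0.472 the force rose sharply and the tray stopped. The lip moved from x ≈ 0.592 to 0.456. That puts the tray about 147 mm out by the station face, which agrees with the 150 mm stop within camera accuracy.
- **Force at the stop:** I kept pulling for two more short moves after contact, and the wrist force's largest component reached 65 N at the end of the last one. The limit is 120 N.
- **Other objects:** The shaker, jar and stack showed half a pixel of shift or less, as did the purple and orange tubs. The brightness differences in those comparisons were large, which I put down to lighting and the arm's shadow but did not check. In the pictures everything stands where it did.
- **Lip estimate:** One early top-view reading of the lip (0.581) disagreed with the later readings (about 0.590). I used the later ones, and the hook went in without contact.
- **At hand-in:** The gripper was clear of everything at z = 0.25 m.

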